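Turn the sorter's carousel under the chute and tip the vials in

TASK

Turn the carousel by its square knob until the large half-round compartment is under the chute, then lift the pan's handle so that all three vials slide down the chute into that compartment, and let the pan down flat again. Leave the beaker, the brown bottle and the roll of tape where they are.

Things in the scene. Friction and masses are not known exactly. Their poses are not given: they have to be found in the camera images.
- sorter: Fixed grey stand of a vial sorter. Origin on the bench under the carousel's upright axis; z up; -y points from that axis along the chute to the tipping pan. The steel chute, 60 to 75 mm wide, slopes 45 degrees down to the carousel: floor's lower edge 78 mm from the axis, 73 mm high; head 173 mm from it, 170 mm high, walls 21 mm higher. Uprights at 135 to 165 mm, 98 mm apart, 184 mm high.
- carousel (a joint): Turn of the round white carousel (250 mm wide, floor 21 mm and rim 66 mm above the bench), rad, counter-clockwise from above, no stops; friction 0.06 N m holds it where left. Walls part it into one half-round and two quarter-round compartments, 45 mm deep. 0 or a whole turn: middle of the half-round one exactly under the chute; pi: the wall between the quarters is under it.
- knob (a point): Centre of the black square knob on the carousel's axis, 34 x 34 mm, 42 mm high (118 to 160 mm above the bench), sides along its x and y, free below. Turns with the carousel: z up, x points to the middle of the half-round compartment (all of the carousel with x > 0).
- chute_mouth (a point): Point 55 mm from the carousel axis, 70 mm above the bench, where the vials drop from the chute; fixed to the stand, axes as sorter.
- pan (a joint): Tilt of the aluminium tipping pan about its level pivot, rad: 0 flat (a stop), grows as the handle is lifted, stop at 1.1. The pan (200 g) falls back flat when let go. Vials start to slide out at 0.35 to 0.7.
- pan_pivot (a point): Point on the pan's pivot axis, 168 mm from the carousel axis, 178 mm above the bench (level of the pan's floor). Turns with the pan: x from the pivot to the handle side (level and away from the carousel when flat), y along the pivot, z up when flat.
- pan_handle (a point): Middle of the pan's round steel handle bar, 10 mm thick, 68 mm long, parallel to the pivot, 122 mm out from it (pan x) and 45 mm above the pan's floor (pan z). Axes as pan_pivot. Pan: 84 mm from pivot to back wall, 70 mm wide inside, walls 24 mm, open to the chute. The bar can turn between fingers that stay pointing down.
- vial_a: Clear 2 ml sample vial with white screw cap, 12 mm thick, 32 mm high, 12 g, standing in the pan; origin at the middle of its foot, z to the cap.
- vial_a_mid (a point): Middle of vial_a, 16 mm above its foot.
- vial_b: Clear 2 ml sample vial with white screw cap, 12 mm thick, 32 mm high, 12 g, standing in the pan; origin at the middle of its foot, z to the cap.
- vial_b_mid (a point): Middle of vial_b, 16 mm above its foot.
- vial_c: Clear 2 ml sample vial with white screw cap, 12 mm thick, 32 mm high, 12 g, standing in the pan; origin at the middle of its foot, z to the cap.
- vial_c_mid (a point): Middle of vial_c, 16 mm above its foot.
- small_beaker: Bystander: 50 ml glass beaker, 51 mm wide, 61 mm high, origin at the middle of its foot.
- brown_bottle: Bystander: brown bottle with white cap, 38 mm wide, 82 mm high, origin at the middle of its foot. Right of it stands a fixed tower of grey instruments, about 1 m high, filling x beyond 0.55 m from y -0.09 to -0.48 m in the base frame: swing the arm, drawn in, round the front of it.
- tape: Bystander: roll of tape lying flat, 52 mm wide, 19 mm high, origin at the middle of its underside.

How it is judged:
By the outcome, as a careful person would: the job done as asked, in the order asked, and still so for the second after the job is handed in, with the robot touching nothing.
It also fails if it takes over 72 s, if anything falls off the work surface, if the arm or the gripper's body presses on something with over 40 N, if the wrist force passes 120 N, or if a joint passes its speed limit or range.

ROBOT

A 6-joint arm with a two-finger parallel gripper is mounted at the origin on a cart in front of the work surface, level with it; the furniture and walls round the work are solid. World frame = base frame: x ahead of the robot, y to its left, z up, the work surface at z = 0. Lengths are in m, angles in rad, forces in N, time in s.
With the tool pointing down it reaches from about 0.35 to 0.975 m from the base axis. Payload 4.9 kg.
Tool frame: the origin (TCP) lies on the centre line of the jaws, within the pads' length; the fingertips stand manip.tip_reach ahead of it and the grasp point (between the pads) is the TCP (manip.tip_reach is the distance from the TCP to the fingertips, in m); z points along the fingers, y is the line along which they close (so a half turn about z gives the same grasp; the last joint's range is limited). The gripper opens to 85 mm and grips with 20 to 120 N. Pads are 22 mm wide; open, the fingers measure 114 mm over their backs; the gripper's body (76 mm by 85 mm) begins 54 mm behind the grasp point. The pads swing forward as they close: fully open they stand 13 mm farther back than shut.
Start: joints at [-1.272, 0.053, 1.613, -0, 1.476, -0.119], TCP at [0.254, -0.571, 0.25] pointing down, gripper open.
Joint ranges: [-3.01, 3.01], [-1.01, 2.22], [0.06, 2.58], [-1.02, 4.17], [0.09, 2.62], [-3.14, 3.14]. Speed limits (rad/s): [2.57, 2.57, 3.14, 3.14, 3.14, 3.14].

INTERFACE

Orientations are given as a unit quaternion [w, x, y, z].
In Python, from plant import manip gives the robot as it stands. The module is installed in compiled form; this text tells all that it offers.
- The arm moves only by the tool move_arm, never from a script. Its argument "rows" is a list of rows, each a list of 7 numbers: the shift along the tool's x, y, z in cm, then the turn, a rotation vector about the tool's x, y, z in degrees, then the opening, from -1 (shut) to 1 (fully open). In form: [[tx, ty, tz, ax, ay, az, jaw], ...]. A call has 1 to 20 rows; each row shifts and turns the commanded pose from where the row before left it, along the tool's axes as they then stand; what a row does not reach is not made up. A row lasts 1/12 s, in which the tool goes at most 41.7 mm and 7.16 degrees, less where a joint would pass 70% of its speed; a pose out of reach is approached as far as the arm can. A call is refused whole if a number of a shift passes 4.17 or a number of a turn 7.16, either way. A call with a gripper value outside its range is refused whole. The fingers move at their own pace and stop on an object; the grip force is fixed at half the most. Time passes only in rows, so rows that do not move let the fingers close. It gives the time, the measured TCP pose, the force, the opening and the grip force at its end, in the units of the state.
- manip.state(): the state, without advancing time (a new reading comes with each control period).
- manip.grab_frame(name): name is "side" or "top"; returns a dict with "img" (480x640x3 uint8, blue, green, red), "mtx" (3x3 intrinsics, pixels), "k1" (the pictures are not rectified: a ray, as slopes to the right and down, at radius r is drawn at 1 + k1 r^2 times it, then the intrinsics apply), "R" (3x3) and "t" (3): a world point X has camera coordinates R X + t. Camera axes: x right, y down, z forward; pixel columns grow to the right and rows downward; lengths in m; the calibration is good to about 2 mm. A picture is of the moment at which its call begins. There is no depth.
- manip.job_done(): hands the job in; it is judged then, once.
The state is a dict: "time": time; "joint_pos": joint angles; "joint_vel": joint speeds; "joint_efforts": joint torques, N m; "tool_pos": TCP position; "tool_rot": TCP orientation; "contact_force": force on the tool from outside, world axes, zero at the start; "ft_torque": the same for the moment, N m; "gripper_width": opening from 0.0 (shut) to 1.0 (fully open); "grasp_force": force on a finger pad.
Only numpy, scipy, OpenCV 4.12 (cv2) and the standard library are available. Lean on these libraries where they do the work, as an engineer would, in place of code of your own. Each camera call takes 0.05 s, during which the arm holds its last target. There are 200 camera calls.

## Working session

There is one attempt and no reset: what is moved stays moved. The work goes in short steps, Python scripts to look and compute and a tool call to move; the robot and the scene stay as the last step left them, time stands still between calls to the robot, and variables do not carry over. Pictures are saved under pics/ and viewed, at most 10 in all, crops included, and the job is handed in when it is done.

Besides the shell and the picture viewer there is one more tool, called after "Request:" by a JSON object that holds its "fn" and its "kwargs", one argument or row to a line. move_arm: Moves the arm, as the interface text tells. Its arguments: {"type":"object","properties":{"rows":{"type":"array","items":{"type":"array","items":{"type":"number"}}}},"required":["rows"]}

```bash
mkdir -p pics
cat > h.py <<'E'
import numpy as np, cv2
from plant import manip
def save(n,f): 
    g=manip.grab_frame(n); cv2.imwrite('pics/'+f,g['img']); np.savez('pics/'+f[:-4]+'.npz',**g); return g
def ray(g,u,v):
    K=np.array(g['mtx']); p=np.array([(u-K[0,2])/K[0,0],(v-K[1,2])/K[1,1]]); q=p.copy()
    for _ in range(20): q=p/(1+float(g['k1'])*(q@q))
    R=np.array(g['R']); t=np.array(g['t']); d=R.T@np.array([q[0],q[1],1]); return -R.T@t,d/np.linalg.norm(d)
def onz(g,u,v,z):
    o,d=ray(g,u,v); return o+d*(z-o[2])/d[2]
def proj(g,X):
    c=np.array(g['R'])@np.array(X)+np.array(g['t']); q=c[:2]/c[2]; q=q*(1+float(g['k1'])*(q@q)); K=np.array(g['mtx']); return K[0,0]*q[0]+K[0,2],K[1,1]*q[1]+K[1,2]
def two(g1,p1,g2,p2):
    o,d=ray(g1,*p1);o2,d2=ray(g2,*p2)
    s=np.linalg.lstsq(np.c_[d,-d2],o2-o,rcond=None)[0]; a=o+s[0]*d;b=o2+s[1]*d2; return (a+b)/2,np.linalg.norm(a-b)
E
python3 - <<'E'
from h import *
for n in('top','side'):
    g=save(n,n+'0.png'); print(n,-np.array(g['R']).T@g['t'],g['mtx'],g['k1'],g['R'])
print(manip.state(),manip.tip_reach)
E
```

```text
top [0.38142084 0.2229429  1.25000402] [[521.39991241   0.         318.85840588]
 [  0.         521.39991241 243.41201291]
 [  0.           0.           1.        ]] -0.08450539655536186 [[ 0.02169497 -0.99968069 -0.01295591]
 [-0.99530194 -0.02037325 -0.09465184]
 [ 0.09435766  0.01494851 -0.99542613]]
side [-0.0152509   1.23255236  0.72706245] [[618.47285516   0.         321.91411659]
 [  0.         618.47285516 246.55678684]
 [  0.           0.           1.        ]] -0.0351079951656776 [[-0.8837659  -0.46734736  0.0233299 ]
 [-0.22432082  0.37938675 -0.89763348]
 [ 0.41065558 -0.79853124 -0.44012482]]
{'time': 0.1, 'joint_pos': array([-1.27196479e+00,  5.33023389e-02,  1.61416700e+00,  2.00803993e-05,
        1.47601062e+00, -1.18983655e-01]), 'joint_vel': array([ 7.11745688e-04, -1.01949892e-03, -1.59767737e-03, -3.88426037e-05,
       -1.57509034e-03, -2.30973256e-04]), 'joint_efforts': array([ 3.46714996e-04, -3.94903851e+01, -3.71363962e+01, -1.48491704e-04,
        3.89182416e-03,  1.84332106e-05]), 'tool_pos': array([ 0.25345883, -0.57071497,  0.24917264]), 'tool_rot': array([-9.40741010e-04,  9.78257817e-01,  2.07390340e-01, -7.47891257e-05]), 'contact_force': array([-1.47089322, -0.0644995 , -0.04531969]), 'ft_torque': array([-0.02877958, -0.04408161,  0.00068759]), 'grasp_force': 0.0, 'gripper_width': 1.0022314005127047} 0.019
```

View pics/top0.png

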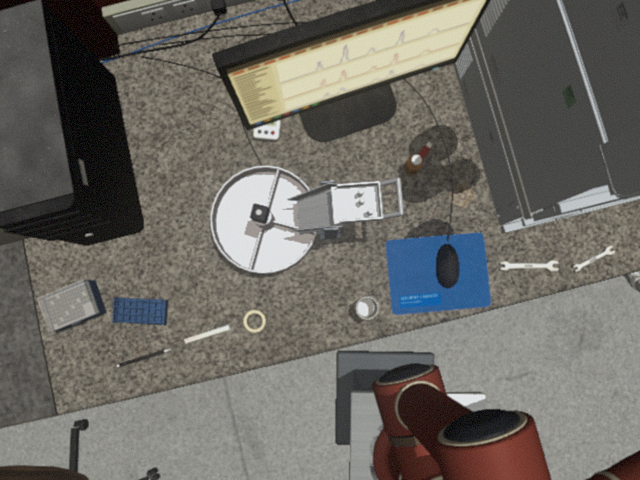

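View pics/side0.png

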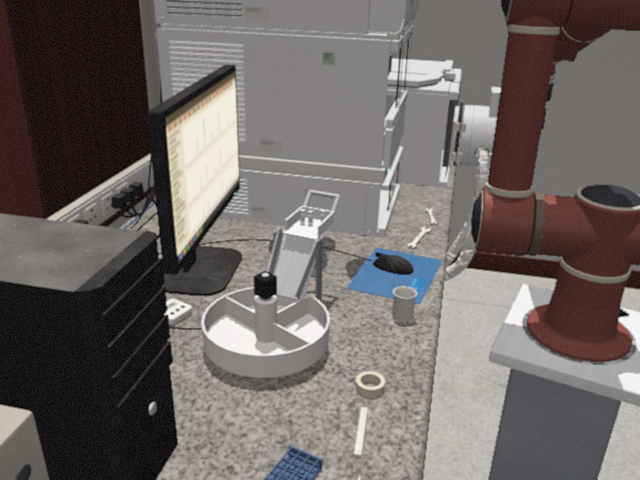

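The top view shows the carousel at about (264,220), the knob at (260,212), the pan at (357,203) and its handle bar at (400,197). The beaker is at (366,307), the tape at (254,321) and the bottle at (416,158). The side view shows the knob at (265,285) and the handle at about (322,195). I'll zoom in for the details.

Run:
```python
import cv2,numpy as np
a=cv2.imread('pics/top0.png')[155:285,200:420]; b=cv2.imread('pics/side0.png')[180:380,190:350]
a=cv2.resize(a,None,fx=3.6,fy=3.6,interpolation=cv2.INTER_CUBIC); b=cv2.resize(b,None,fx=3,fy=3,interpolation=cv2.INTER_CUBIC)
cv2.imwrite('pics/top0c.png',a);cv2.imwrite('pics/side0c.png',b)
```

```text
(no output)
```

View pics/top0c.png

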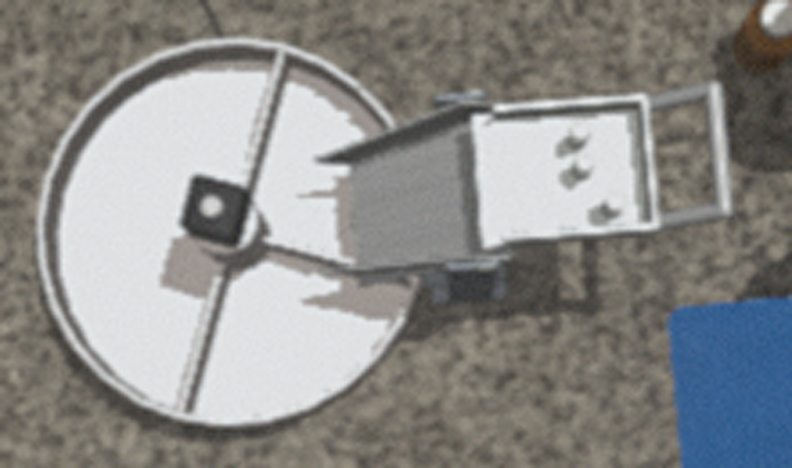

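View pics/side0c.png

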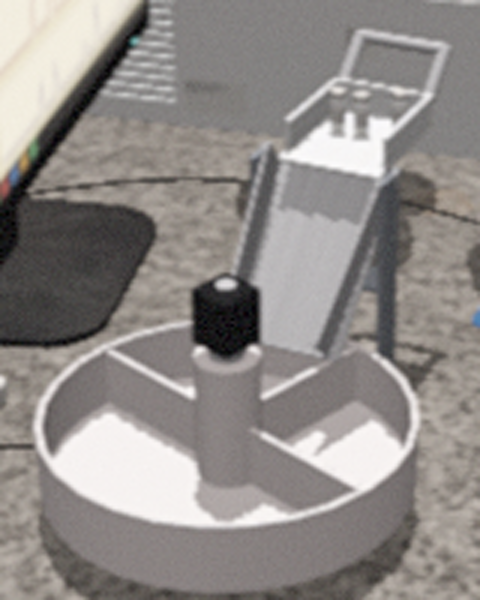

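The half-round compartment faces away from the chute, with its walls ending at crop (282,52) and (188,410). The wall between the quarters points nearly at the chute. The handle bar runs from crop (716,88) to (726,213).

Run:
```python
from h import *
g=dict(np.load('pics/top0.npz')); s=dict(np.load('pics/side0.npz'))
c=lambda x,y:(200+(x+.5)/3.6-.5,155+(y+.5)/3.6-.5)
w1=onz(g,*c(282,52),.066);w2=onz(g,*c(188,410),.066)
print('wall',w1,w2,(w1+w2)/2,np.linalg.norm(w1-w2))
L=onz(g,*c(39,228),.066); 
# rim circle from left arc points
P=np.array([onz(g,*c(*p),.066)[:2] for p in [(39,228),(70,120),(145,58),(235,40),(330,65),(65,325),(130,395),(230,427),(330,405),(395,335)]])
A=np.c_[2*P,np.ones(len(P))]; q=np.linalg.lstsq(A,(P**2).sum(1),rcond=None)[0]; print('rim c',q[:2],np.sqrt(q[2]+q[:2]@q[:2]))
K=np.array([onz(g,*c(*p),.160)[:2] for p in [(197,176),(251,188),(238,246),(182,232)]])  # top corners (approx)
print('knob',K.mean(0),K)
h1=onz(g,*c(714,88),.223);h2=onz(g,*c(726,213),.223); H=(h1+h2)/2; print('handle',h1,h2,H,np.linalg.norm(h1-h2))
sc=lambda x,y:(190+(x+.5)/3-.5,180+(y+.5)/3-.5)
print('side tri knob', two(g,np.mean([c(197,176),c(245,188),c(235,242),c(182,228)],0),s,sc(226,284)))
print('side knob z.16',onz(s,*sc(226,284),.16),'handle',onz(s,*sc(359,34),.223),onz(s,*sc(447,46),.223))
ax=q[:2]; d=H[:2]-ax; print('handle from axis',np.linalg.norm(d),'dir deg',np.degrees(np.arctan2(*d[::-1])))
b=h2-h1;print('bar dir',np.degrees(np.arctan2(b[1],b[0]))); w=w1-w2;print('wall dir',np.degrees(np.arctan2(w[1],w[0])))
for n,p,z in(('beaker',(366,305),.06),('bottle',(416,159),.082),('tape',(254,321),.02)):print(n,onz(g,*p,z))
```

```text
wall [0.66491326 0.33933789 0.066     ] [0.43306511 0.39209469 0.066     ] [0.54898919 0.36571629 0.066     ] 0.23777478031913502
rim c [0.54856384 0.36748368] 0.12502803831754197
knob [0.54666685 0.36553862] [[0.56696978 0.37805514]
 [0.56039314 0.34589079]
 [0.52581976 0.35245427]
 [0.53348471 0.38575427]]
handle [0.61153785 0.08258586 0.223     ] [0.54130397 0.07558599 0.223     ] [0.57642091 0.07908592 0.223     ] 0.07058183962745179
side tri knob (array([0.5484225 , 0.36713393, 0.16158746]), np.float64(0.0019130723787970346))
side knob z.16 [0.55102801 0.36484918 0.16      ] handle [0.61324088 0.07986722 0.223     ] [0.5451707  0.06747738 0.223     ]
handle from axis 0.2897400232901483 dir deg -84.48277193266063
bar dir -174.30839860762202
wall dir -12.81931328081767
beaker [0.35607664 0.13082088 0.06      ]
bottle [0.69099995 0.0220719  0.082     ]
tape [0.3119446  0.38971037 0.02      ]
```

Request:
{"fn": "move_arm", "kwargs": {
  "rows": [
    [1.75,-2.5,-1,0,0,0,1],
    [1.75,-2.5,-1,0,0,0,1],
    [1.75,-2.5,-1,0,0,0,1],
    [1.75,-2.5,-1,0,0,0,1],
    [1.75,-2.5,-1,0,0,0,1],
    [1.75,-2.5,-1,0,0,0,1],
    [1.75,-2.5,-1,0,0,0,1],
    [1.75,-2.5,-1,0,0,0,1],
    [2.48,-2.3,0,0,0,0,1],
    [2.48,-2.3,0,0,0,0,1],
    [2.48,-2.3,0,0,0,0,1],
    [2.48,-2.3,0,0,0,0,1],
    [2.48,-2.3,0,0,0,0,1],
    [2.48,-2.3,0,0,0,0,1],
    [2.48,-2.3,0,0,0,0,1],
    [2.48,-2.3,0,0,0,0,1],
    [2.48,-2.3,0,0,0,0,1]
  ]
}}

```text
time: 1.52
tool_pos: [0.4205, -0.0501, 0.33]
tool_rot: [0.0, 0.978, 0.207, -0.0]
contact_force: [1.1, -0.0, 0.7]
gripper_width: 0.997
grasp_force: 0.0
```

Request:
{"fn": "move_arm", "kwargs": {
  "rows": [
    [2.2,-2.53,0,0,0,0,1],
    [2.2,-2.53,0,0,0,0,1],
    [2.2,-2.53,0,0,0,0,1],
    [2.2,-2.53,0,0,0,0,1],
    [2.2,-2.53,0,0,0,0,1],
    [2.2,-2.53,0,0,0,0,1],
    [2.2,-2.53,0,0,0,0,1],
    [2.2,-2.53,0,0,0,0,1],
    [2.2,-2.53,0,0,0,0,1],
    [2.2,-2.53,0,0,0,0,1],
    [2.2,-2.53,0,0,0,0,1],
    [2.2,-2.53,0,0,0,0,1],
    [2.2,-2.53,0,0,0,0,1],
    [0,0,0,0,0,-7.16,0.6],
    [0,0,0,0,0,-7.16,0.6],
    [0,0,0,0,0,-7.16,0.6],
    [0,0,0,0,0,-7.16,0.6],
    [0,0,0,0,0,-7.16,0.6],
    [0,0,0,0,0,-7.16,0.6],
    [0,0,0,0,0,-7.16,0.6]
  ]
}}

```text
time: 3.18
tool_pos: [0.5481, 0.3647, 0.3294]
tool_rot: [-0.0, 0.796, 0.605, -0.001]
contact_force: [0.5, -0.2, 0.0]
gripper_width: 0.806
grasp_force: 0.0
```

Request:
{"fn": "move_arm", "kwargs": {
  "rows": [
    [0,0,0,0,0,-7.16,0.6],
    [0,0,0,0,0,-7.16,0.6],
    [0,0,0,0,0,-7.16,0.6],
    [0,0,0,0,0,-7.16,0.6],
    [0,0,0,0,0,-7.16,0.6],
    [0,0,0,0,0,-7.16,0.6],
    [0,0,0,0,0,-7.16,0.6],
    [0,0,0,0,0,-7.16,0.6],
    [0,0,0,0,0,-7.16,0.6],
    [0,0,0,0,0,-7.16,0.6],
    [0,0,0,0,0,-7.16,0.6],
    [0,0,0,0,0,-7.16,0.6],
    [0,0,0,0,0,-7.16,0.6],
    [0,0,0,0,0,0,0.6]
  ]
}}

```text
time: 4.35
tool_pos: [0.5481, 0.3647, 0.3296]
tool_rot: [-0.001, 0.111, 0.994, -0.0]
contact_force: [0.5, 0.1, 0.2]
gripper_width: 0.795
grasp_force: 0.0
```

```bash
cat >> h.py <<'E'
def pose():
    s=manip.state(); w,x,y,z=s['tool_rot']; xa=np.degrees(2*np.arctan2(y,x)); print('t',s['time'],s['tool_pos'].round(4),'xang',round(xa,2),'q',s['tool_rot'].round(3),'j',s['joint_pos'].round(2),'tip',manip.tip_reach,'F',s['contact_force'].round(1),'w',round(s['gripper_width'],3)); return s,xa
def go(target):
    from scipy.spatial.transform import Rotation as Ro
    s,_=pose(); w,x,y,z=s['tool_rot']; print('tool shift cm',(Ro.from_quat([x,y,z,w]).inv().apply(np.array(target)-s['tool_pos'])*100).round(2))
E
python3 -c "
from h import *
go([.5485,.3665,.142])"
```

```text
t 4.35 [0.5481 0.3647 0.3296] xang 167.25 q [-0.001  0.111  0.994 -0.   ] j [ 0.47  0.1   1.44  0.    1.61 -0.87] tip 0.019 F [0.5 0.1 0.2] w 0.795
tool shift cm [-1.000e-02  2.000e-01  1.876e+01]
```

Request:
{"fn": "move_arm", "kwargs": {
  "rows": [
    [0,0.2,3,0,0,0,0.6],
    [0,0,3,0,0,0,0.6],
    [0,0,3,0,0,0,0.6],
    [0,0,3,0,0,0,0.6],
    [0,0,2.5,0,0,0,0.6],
    [0,0,2,0,0,0,0.6],
    [0,0,1.2,0,0,0,0.6],
    [0,0,1,0,0,0,0.6],
    [0,0,0,0,0,0,0.6]
  ]
}}

```text
time: 5.1
tool_pos: [0.5478, 0.3662, 0.1409]
tool_rot: [-0.002, 0.113, 0.994, -0.001]
contact_force: [-0.6, -0.6, -0.8]
gripper_width: 0.803
grasp_force: 0.0
```

Run:
```python
from h import *
pose(); a=save('top','t1.png')['img'][120:280,180:420]; b=save('side','s1.png')['img'][150:370,180:350]
a=cv2.resize(a,None,fx=1.8,fy=1.8,interpolation=2);b=cv2.resize(b,None,fx=2,fy=2,interpolation=2)
o=np.zeros((440,800,3),np.uint8);o[:288,:432]=a;o[:440,440:780]=b;cv2.imwrite('pics/m1.png',o)
```

```text
t 5.1 [0.5478 0.3662 0.1409] xang 167.06 q [-0.002  0.113  0.994 -0.001] j [ 0.48  0.22  1.62  0.    1.31 -0.87] tip 0.019 F [-0.6 -0.6 -0.8] w 0.803
```

View pics/m1.png

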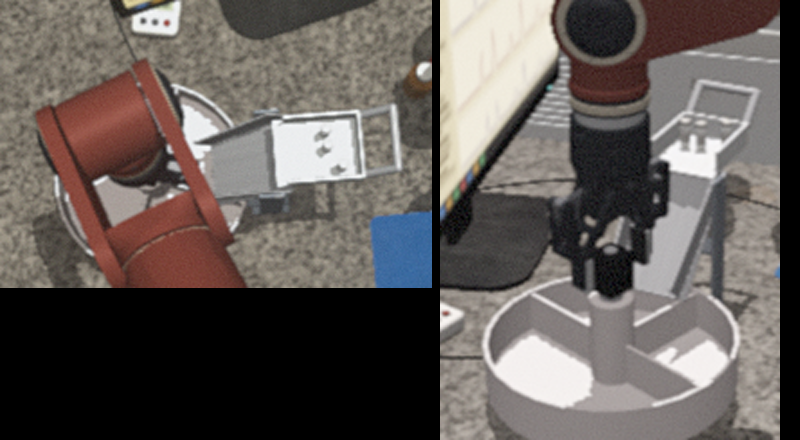

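The open fingers straddle the knob at about (612,270), clear of the chute. I'll close on it.

Request:
{"fn": "move_arm", "kwargs": {
  "rows": [
    [0,0,0,0,0,0,-1],
    [0,0,0,0,0,0,-1],
    [0,0,0,0,0,0,-1],
    [0,0,0,0,0,0,-1],
    [0,0,0,0,0,0,-1],
    [0,0,0,0,0,0,-1],
    [0,0,0,0,0,0,-1],
    [0,0,0,0,0,0,-1],
    [0,0,0,0,0,0,-1],
    [0,0,0,0,0,0,-1]
  ]
}}

```text
time: 6.03
tool_pos: [0.55, 0.369, 0.1458]
tool_rot: [0.002, 0.112, 0.994, 0.003]
contact_force: [2.8, 6.5, 0.9]
gripper_width: 0.389
grasp_force: 62.5
```

Request:
{"fn": "move_arm", "kwargs": {
  "rows": [
    [0,0.15,0,0,0,0,-1],
    [0,0,0,0,0,0,-1]
  ]
}}

```text
time: 6.2
tool_pos: [0.5501, 0.3691, 0.1458]
tool_rot: [0.001, 0.112, 0.994, 0.001]
contact_force: [-1.3, 0.7, 6.6]
gripper_width: 0.389
grasp_force: 62.9
```

```bash
python3 -c "
from h import *
pose()"
```

```text
t 6.2 [0.5501 0.3691 0.1458] xang 167.14 q [0.001 0.112 0.994 0.001] j [ 0.48  0.22  1.61  0.    1.31 -0.87] tip 0.019 F [-1.3  0.7  6.6] w 0.389
```

Request:
{"fn": "move_arm", "kwargs": {
  "rows": [
    [0,0,0,0,0,3,-1],
    [0,0,0,0,0,5,-1],
    [0,0,0,0,0,5.5,-1],
    [0,0,0,0,0,5.5,-1],
    [0,0,0,0,0,5.5,-1],
    [0,0,0,0,0,5.5,-1],
    [0,0,0,0,0,5.5,-1],
    [0,0,0,0,0,5.5,-1],
    [0,0,0,0,0,5.5,-1],
    [0,0,0,0,0,5.5,-1],
    [0,0,0,0,0,5.5,-1],
    [0,0,0,0,0,5.5,-1],
    [0,0,0,0,0,5.5,-1],
    [0,0,0,0,0,5.5,-1],
    [0,0,0,0,0,5.5,-1]
  ]
}}

```text
time: 7.45
tool_pos: [0.5491, 0.3683, 0.1458]
tool_rot: [0.0, 0.723, 0.691, 0.0]
contact_force: [-6.4, -2.1, 8.7]
gripper_width: 0.391
grasp_force: 63.3
```

Request:
{"fn": "move_arm", "kwargs": {
  "rows": [
    [0,0,0,0,0,5.5,-1],
    [0,0,0,0,0,5.5,-1],
    [0,0,0,0,0,5.5,-1],
    [0,0,0,0,0,5.5,-1],
    [0,0,0,0,0,5.5,-1],
    [0,0,0,0,0,5.5,-1],
    [0,0,0,0,0,5.5,-1],
    [0,0,0,0,0,5.5,-1],
    [0,0,0,0,0,5.5,-1],
    [0,0,0,0,0,5.5,-1],
    [0,0,0,0,0,5.5,-1],
    [0,0,0,0,0,5.5,-1],
    [0,0,0,0,0,5.5,-1],
    [0,0,0,0,0,5.5,-1],
    [0,0,0,0,0,5.1,-1],
    [0,0,0,0,0,0,-1],
    [0,0,0,0,0,0,-1]
  ]
}}

```text
time: 8.87
tool_pos: [0.5482, 0.3691, 0.1458]
tool_rot: [-0.0, 0.999, 0.049, -0.001]
contact_force: [-7.7, 2.3, 8.4]
gripper_width: 0.389
grasp_force: 63.4
```

```bash
python3 -c "
from h import *
pose()"
```

```text
t 8.8667 [0.5482 0.3691 0.1458] xang 5.57 q [-0.     0.999  0.049 -0.001] j [0.48 0.22 1.61 0.   1.31 1.95] tip 0.019 F [-7.7  2.3  8.4] w 0.389
```

Request:
{"fn": "move_arm", "kwargs": {
  "rows": [
    [0,0,0,0,0,0,0.4],
    [0,0,0,0,0,0,0.4],
    [0,0,0,0,0,0,0.4],
    [0,0,0,0,0,0,0.4],
    [0,0,-1,0,0,0,0.4],
    [0,0,-2,0,0,0,0.4],
    [0,0,-3,0,0,0,0.4],
    [0,0,-3.5,0,0,0,0.4],
    [0,0,-3.5,0,0,0,0.4],
    [0,0,-3.5,0,0,0,0.4],
    [0,0,-2,0,0,0,0.4],
    [0,3,0,0,0,0,0.4],
    [0,3,0,0,0,0,0.4],
    [0,3,0,0,0,0,0.4],
    [0,3,0,0,0,0,0.4],
    [0,3,0,0,0,0,0.4],
    [0,3,0,0,0,0,0.4],
    [0,3,0,0,0,0,0.4],
    [0,3,0,0,0,0,0.4]
  ]
}}

```text
time: 10.45
tool_pos: [0.5723, 0.1278, 0.3292]
tool_rot: [0.0, 0.999, 0.048, 0.0]
contact_force: [0.4, 0.2, -0.1]
gripper_width: 0.697
grasp_force: 0.0
```

Request:
{"fn": "move_arm", "kwargs": {
  "rows": [
    [0,3,0,0,0,0,0.0],
    [0,2,0,0,0,0,0.0],
    [0,0,0,0,0,0,0.0]
  ]
}}

```text
time: 10.7
tool_pos: [0.5775, 0.076, 0.3291]
tool_rot: [0.001, 0.999, 0.046, 0.0]
contact_force: [-0.5, -0.5, -0.3]
gripper_width: 0.501
grasp_force: 0.0
```

Run:
```python
from h import *
go([.5768,.0803,.223]); a=save('top','t2.png')['img'][150:285,180:420]; b=save('side','s2.png')['img'][120:370,180:370]
a=cv2.resize(a,None,fx=2,fy=2,interpolation=2);b=cv2.resize(b,None,fx=1.6,fy=1.6,interpolation=2)
o=np.zeros((440,800,3),np.uint8);o[:270,:480]=a;o[:400,490:794]=b;cv2.imwrite('pics/m2.png',o)
```

```text
t 10.7 [0.5775 0.076  0.3291] xang 5.27 q [0.001 0.999 0.046 0.   ] j [ 0.   -0.08  1.62 -0.    1.61  1.48] tip 0.019 F [-0.5 -0.5 -0.3] w 0.501
tool shift cm [-0.04 -0.45 10.61]
```

View pics/m2.png

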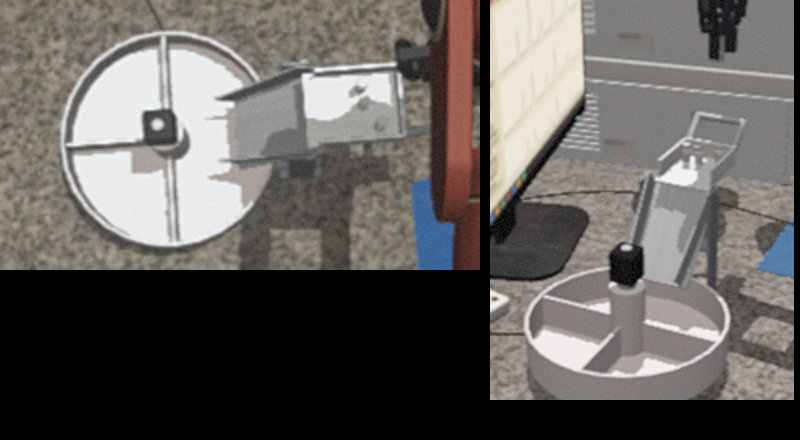

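The half-round compartment is now on the chute side, with its wall running from (164,37) to (174,240). I'll check the exact angle.

Run:
```python
from h import *
g=dict(np.load('pics/t2.npz')); c=lambda x,y:(180+(x+.5)/2-.5,150+(y+.5)/2-.5)
a,b=onz(g,*c(164,37),.066),onz(g,*c(174,240),.066); d=a-b; print(np.degrees(np.arctan2(d[1],d[0])),(a+b)/2)
q=onz(g,*c(66,146),.066);k=(a+b)/2-q;print(np.degrees(np.arctan2(k[1],k[0])))
```

```text
4.66172182077618 [0.54865527 0.36757635 0.066     ]
-84.13670362665592
```

Request:
{"fn": "move_arm", "kwargs": {
  "rows": [
    [0,-0.45,2.5,0,0,0,0],
    [0,0,2.5,0,0,0,0],
    [0,0,2,0,0,0,0],
    [0,0,1.5,0,0,0,0],
    [0,0,1,0,0,0,0],
    [0,0,0.8,0,0,0,0],
    [0,0,0,0,0,0,0]
  ]
}}

```text
time: 11.38
tool_pos: [0.5759, 0.0848, 0.2237]
tool_rot: [-0.0, 0.999, 0.049, -0.001]
contact_force: [-1.0, 0.2, 0.0]
gripper_width: 0.502
grasp_force: 0.0
```

Run:
```python
from h import *
pose(); save('top','t3.png'); b=save('side','s3.png')['img'][120:280,230:390]
cv2.imwrite('pics/m3.png',cv2.resize(b,None,fx=3.5,fy=3.5,interpolation=2))
```

```text
t 11.3833 [0.5759 0.0848 0.2237] xang 5.6 q [-0.     0.999  0.049 -0.001] j [ 0.02 -0.03  1.74  0.    1.43  1.49] tip 0.019 F [-1.   0.2  0. ] w 0.502
```

View pics/m3.png

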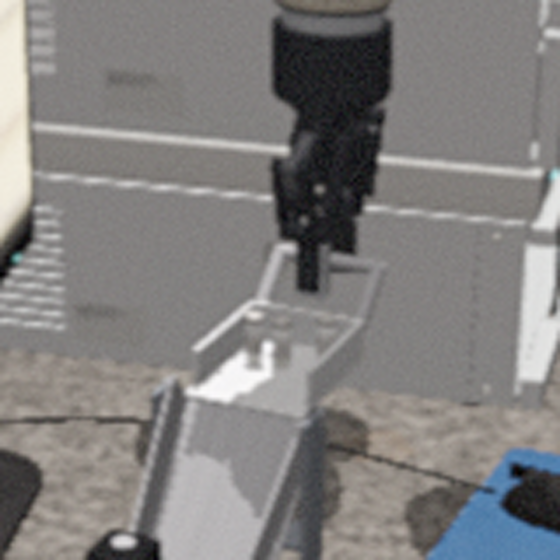

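The near finger is in front of the bar, with the bar spanning (285,250) to (385,265), and the far finger is behind it. I'll centre on the bar and close.

Request:
{"fn": "move_arm", "kwargs": {
  "rows": [
    [0,0.4,0,0,0,0,0],
    [0,0,0,0,0,0,-1],
    [0,0,0,0,0,0,-1],
    [0,0,0,0,0,0,-1],
    [0,0,0,0,0,0,-1],
    [0,0,0,0,0,0,-1],
    [0,0,0,0,0,0,-1],
    [0,0,0,0,0,0,-1],
    [0,0,0,0,0,0,-1],
    [0,0,0,0,0,0,-1]
  ]
}}

```text
time: 12.32
tool_pos: [0.5775, 0.0805, 0.2263]
tool_rot: [-0.0, 0.999, 0.048, 0.001]
contact_force: [0.1, 3.4, 5.3]
gripper_width: 0.09
grasp_force: 58.8
```

```bash
python3 -c "
from h import *
pose()"
```

```text
t 12.3167 [0.5775 0.0805 0.2263] xang 5.55 q [-0.     0.999  0.048  0.001] j [ 0.01 -0.03  1.74  0.    1.43  1.48] tip 0.019 F [0.1 3.4 5.3] w 0.09
```

Request:
{"fn": "move_arm", "kwargs": {
  "rows": [
    [0,-0.25,-0.6,0,0,0,-1],
    [0,-0.26,-0.6,0,0,0,-1],
    [0,-0.31,-0.57,0,0,0,-1],
    [0,-0.32,-0.57,0,0,0,-1],
    [0,-0.37,-0.54,0,0,0,-1],
    [0,-0.37,-0.53,0,0,0,-1],
    [0,-0.42,-0.5,0,0,0,-1],
    [0,-0.42,-0.49,0,0,0,-1]
  ]
}}

```text
time: 12.98
tool_pos: [0.5749, 0.1057, 0.2696]
tool_rot: [0.002, 0.999, 0.048, 0.001]
contact_force: [3.0, -6.8, 2.5]
gripper_width: 0.091
grasp_force: 58.7
```

```bash
python3 -c "
from h import *
pose()"
```

```text
t 12.9833 [0.5749 0.1057 0.2696] xang 5.49 q [0.002 0.999 0.048 0.001] j [ 0.06 -0.05  1.69 -0.    1.51  1.53] tip 0.019 F [ 3.  -6.8  2.5] w 0.091
```

Tracking well with low force, so I'll continue to about 0.95 rad and dwell.

Request:
{"fn": "move_arm", "kwargs": {
  "rows": [
    [0,-0.46,-0.45,0,0,0,-1],
    [0,-0.47,-0.45,0,0,0,-1],
    [0,-0.51,-0.4,0,0,0,-1],
    [0,-0.51,-0.4,0,0,0,-1],
    [0,-0.55,-0.35,0,0,0,-1],
    [0,-0.55,-0.35,0,0,0,-1],
    [0,-0.58,-0.3,0,0,0,-1],
    [0,-0.58,-0.29,0,0,0,-1],
    [0,-0.6,-0.23,0,0,0,-1],
    [0,-0.61,-0.23,0,0,0,-1],
    [0,-0.63,-0.18,0,0,0,-1],
    [0,0,0,0,0,0,-1],
    [0,0,0,0,0,0,-1],
    [0,0,0,0,0,0,-1],
    [0,0,0,0,0,0,-1],
    [0,0,0,0,0,0,-1],
    [0,0,0,0,0,0,-1],
    [0,0,0,0,0,0,-1],
    [0,0,0,0,0,0,-1],
    [0,0,0,0,0,0,-1]
  ]
}}

```text
time: 14.65
tool_pos: [0.5693, 0.1666, 0.3094]
tool_rot: [0.001, 0.999, 0.048, 0.002]
contact_force: [-0.4, -2.9, 9.6]
gripper_width: 0.089
grasp_force: 61.4
```

Run:
```python
from h import *
pose(); a=save('top','t4.png')['img'][140:285,200:400]; b=save('side','s4.png')['img'][140:360,180:370]
a=cv2.resize(a,None,fx=2,fy=2,interpolation=2);b=cv2.resize(b,None,fx=2,fy=2,interpolation=2)
o=np.zeros((440,800,3),np.uint8);o[:290,:400]=a;o[:440,410:790]=b;cv2.imwrite('pics/m4.png',o)
```

```text
t 14.65 [0.5693 0.1666 0.3094] xang 5.5 q [0.001 0.999 0.048 0.002] j [ 0.16 -0.05  1.62 -0.    1.57  1.64] tip 0.019 F [-0.4 -2.9  9.6] w 0.089
```

View pics/m4.png

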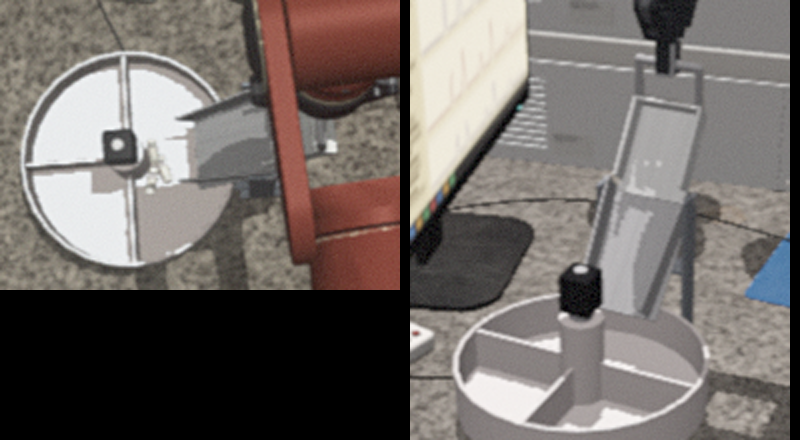

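Vials lie in the half-round compartment near (155,165). I need to count them, and to check the bright dots in the pan at (655,163) and the blob at (330,147).

Run:
```python
import cv2,numpy as np
a=cv2.imread('pics/t4.png')[190:250,250:375];b=cv2.imread('pics/s4.png')[180:270,270:345]
a=cv2.resize(a,None,fx=4,fy=4,interpolation=2);b=cv2.resize(b,None,fx=4,fy=4,interpolation=2)
o=np.zeros((360,800,3),np.uint8);o[:240,:500]=a;o[:360,500:800]=b;cv2.imwrite('pics/m5.png',o)
```

```text
(no output)
```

View pics/m5.png

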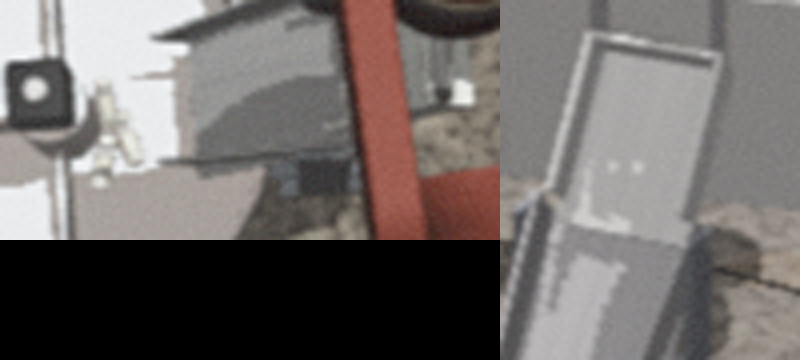

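The pan holds no vial bodies, so the dots look like glints of light. The vials are clustered in the half-round compartment. I'll lower the pan along the same arc.

Request:
{"fn": "move_arm", "kwargs": {
  "rows": [
    [0,0.63,0.18,0,0,0,-1],
    [0,0.61,0.23,0,0,0,-1],
    [0,0.6,0.23,0,0,0,-1],
    [0,0.58,0.29,0,0,0,-1],
    [0,0.58,0.3,0,0,0,-1],
    [0,0.55,0.35,0,0,0,-1],
    [0,0.55,0.35,0,0,0,-1],
    [0,0.51,0.4,0,0,0,-1],
    [0,0.51,0.4,0,0,0,-1],
    [0,0.47,0.45,0,0,0,-1],
    [0,0.46,0.45,0,0,0,-1],
    [0,0.42,0.49,0,0,0,-1],
    [0,0.42,0.5,0,0,0,-1],
    [0,0.37,0.53,0,0,0,-1],
    [0,0.37,0.54,0,0,0,-1],
    [0,0.32,0.57,0,0,0,-1],
    [0,0.31,0.57,0,0,0,-1],
    [0,0.26,0.6,0,0,0,-1],
    [0,0.25,0.6,0,0,0,-1],
    [0,0,0,0,0,0,-1]
  ]
}}

```text
time: 16.42
tool_pos: [0.5773, 0.0806, 0.2253]
tool_rot: [-0.001, 0.999, 0.048, 0.0]
contact_force: [4.1, 1.9, 5.3]
gripper_width: 0.09
grasp_force: 67.4
```

```bash
python3 -c "
from h import *
pose()"
```

```text
t 16.4167 [0.5773 0.0806 0.2253] xang 5.55 q [-0.001  0.999  0.048  0.   ] j [ 0.01 -0.03  1.74  0.    1.43  1.48] tip 0.019 F [4.1 1.9 5.3] w 0.09
```

Request:
{"fn": "move_arm", "kwargs": {
  "rows": [
    [0,0,0,0,0,0,0],
    [0,0,0,0,0,0,0],
    [0,0,0,0,0,0,0],
    [0,0,0,0,0,0,0],
    [0,0,0,0,0,0,0],
    [0,0,-0.5,0,0,0,0],
    [0,0,-1,0,0,0,0],
    [0,0,-2,0,0,0,0],
    [0,0,-3,0,0,0,0],
    [0,0,-3,0,0,0,0],
    [0,0,-2.5,0,0,0,0],
    [-2,1,0,0,0,0,0],
    [-3,1,0,0,0,0,0],
    [-3,1,0,0,0,0,0],
    [-3,1,0,0,0,0,0],
    [-2,1,0,0,0,0,0],
    [0,0,0,0,0,0,0],
    [0,0,0,0,0,0,0]
  ]
}}

```text
time: 17.92
tool_pos: [0.4522, 0.0174, 0.3469]
tool_rot: [0.0, 0.999, 0.048, 0.002]
contact_force: [-0.5, 0.5, -0.5]
gripper_width: 0.502
grasp_force: 0.0
```

Run:
```python
from h import *
pose(); a=save('top','t5.png')['img'][150:285,200:420]; b=save('side','s5.png')['img'][170:360,190:350]
a=cv2.resize(a[:120,20:],None,fx=2.4,fy=2.4,interpolation=2);b=cv2.resize(b,None,fx=2,fy=2,interpolation=2)
c=cv2.imread('pics/t5.png')[190:245,250:305]; c=cv2.resize(c,None,fx=5,fy=5,interpolation=2)
o=np.zeros((570,800,3),np.uint8);o[:288,:480]=a;o[:380,480:800]=b;o[290:565,:275]=c;cv2.imwrite('pics/m6.png',o)
```

```text
t 17.9167 [0.4522 0.0174 0.3469] xang 5.47 q [0.    0.999 0.048 0.002] j [-0.13 -0.41  1.86  0.    1.69  1.35] tip 0.019 F [-0.5  0.5 -0.5] w 0.502
```

View pics/m6.png

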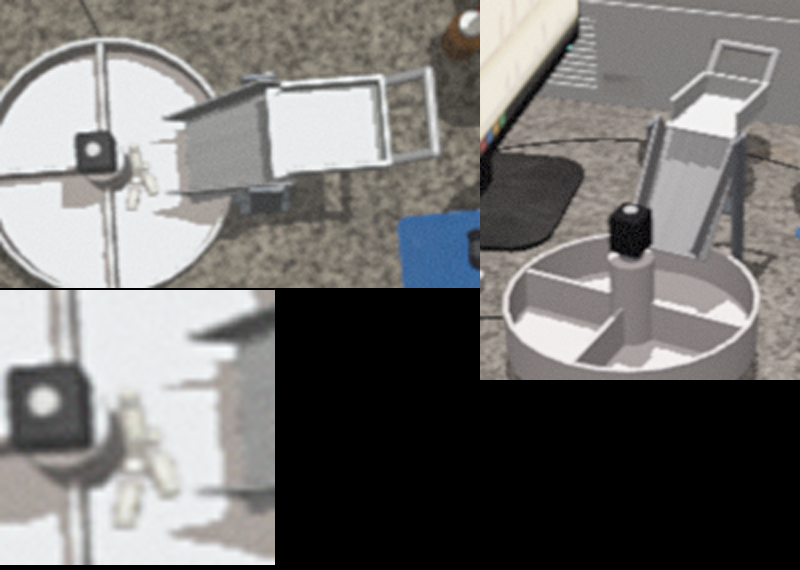

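The pan is flat and empty, and the chute is empty. Three vials lie in the half-round compartment, at inset (130,405), (160,470) and (127,505). The gripper is clear of everything.

```bash
python3 -c "
from h import *
print(manip.job_done())"
```

```text
the job is handed in; nothing more can be done
None
```

The job is done and handed in: all three vials lie in the half-round compartment under the chute, the pan is flat again, and I kept the arm clear of the beaker, bottle and tape (not measured again at the end).

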